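# Set out the rinsed dye vessels on the dyer's rack

### The job

Move the four rinsed metal vessels (tall beaker, low cup, flask, funnel) from the drip board to the four black seats of the wooden rack, keeping their order and counting from the valve: the vessel farthest to the left on the drip board (as the robot sees it, facing its work) goes on the seat next to the rack's stop valve, the next one beside it, and so on along the rack. The terracotta pot is not one of them and does not count. Set each vessel upright in the middle of its seat as it stood before (the funnel stem up), without ever tipping one over.

Things in the scene. Friction and masses are not known exactly. Their poses are not given: they have to be found in the camera images.
- beaker: Tall narrow open steel beaker, 44 mm across, 105 mm high, straight 3 mm wall, about 0.14 kg. Loose, upright, standing free on its rest. Origin: centre of its underside; z is its axis. The vessel may stand turned any way about z.
- cup: Low wide open steel cup, 58 mm across, 60 mm high, straight 3 mm wall, about 0.13 kg. Loose, upright, standing free on its rest. Origin: centre of its underside; z is its axis. The vessel may stand turned any way about z.
- flask: Aluminium flask, closed: round body 56 mm across up to 48 mm, conical shoulder to 66 mm, then a straight neck 30 mm across to the top at 100 mm; about 0.18 kg. Loose, upright, standing free on its rest. Origin: centre of its underside; z is its axis. The vessel may stand turned any way about z.
- funnel: Steel funnel standing on its wide mouth, stem upward: mouth 62 mm across up to 10 mm, cone narrowing to 20 mm at 58 mm, then a stem 20 to 18 mm across to the top at 95 mm; about 0.12 kg. Loose, upright, standing free on its rest. Origin: centre of its underside; z is its axis. The vessel may stand turned any way about z.
- rest_beaker: Square slatted wooden rest on which the beaker stands at the start, 74 x 74 x 6 mm, fixed; it stays put, so it keeps the starting order. Origin: centre of its underside, 18 mm above the table (top: 24 mm). Its y axis runs along the row, to the robot's left within 5 degrees. Five rests 85 mm apart in a straight row; the fifth, anywhere in it, holds a terracotta pot 54 mm wide, 55 mm high.
- rest_cup: Square slatted wooden rest on which the cup stands at the start, 74 x 74 x 6 mm, fixed; it stays put, so it keeps the starting order. Origin: centre of its underside, 18 mm above the table (top: 24 mm). Its y axis runs along the row, to the robot's left within 5 degrees.
- rest_flask: Square slatted wooden rest on which the flask stands at the start, 74 x 74 x 6 mm, fixed; it stays put, so it keeps the starting order. Origin: centre of its underside, 18 mm above the table (top: 24 mm). Its y axis runs along the row, to the robot's left within 5 degrees.
- rest_funnel: Square slatted wooden rest on which the funnel stands at the start, 74 x 74 x 6 mm, fixed; it stays put, so it keeps the starting order. Origin: centre of its underside, 18 mm above the table (top: 24 mm). Its y axis runs along the row, to the robot's left within 5 degrees.
- rack: Fixed wooden board, 110 (x) x 530 (y) x 18 mm, nearer or farther than the drip board (rows about 180 mm apart). Four black rubber seats, 70 mm across, tops 24 mm above the table, at x 0, y -127.5, -42.5, 42.5, 127.5 mm. Origin: centre of underside, on the table; y points to the robot's left within 5 degrees. At one end the valve, at the other a loose jar 50 mm wide, 75 mm high.
- valve: The small upright copper stop valve with a green handwheel on top, 52 mm across and 96 mm high, fixed at the left or the right end of the rack (y = +225 or -225 mm in the rack's frame). Origin: centre of its foot, 18 mm above the table.
Mind the look-alikes: they are no part of the job. Leave any blue, pink or purple look-alike of the flask alone.

How it is judged:
By the outcome, as a careful person would: the job done as asked, in the order asked, and still so for the second after the job is handed in, with the robot touching nothing.
It also fails if it takes over 109 s, if anything falls off the work surface, if the arm or the gripper's body presses on something with over 40 N, if the wrist force passes 120 N, or if a joint passes its speed limit or range.

### The arm

A 6-joint arm with a two-finger parallel gripper is mounted at the origin on the work surface. World frame = base frame: x ahead of the robot, y to its left, z up, the work surface at z = 0. Lengths are in m, angles in rad, forces in N, time in s.
With the tool pointing down it reaches from about 0.25 to 0.8 m from the base axis. Payload 8.5 kg.
Tool frame: the origin (TCP) lies midway between the tips of the shut fingers; the grasp point (between the pads) lies 19 mm behind it; z points along the fingers, y is the direction in which the jaws open and shut (so a half turn about z gives the same grasp; the last joint's range is limited). The gripper opens to 85 mm and grips with 20 to 120 N. Pads are 22 mm wide; open, the fingers measure 114 mm over their backs; the gripper's body (76 mm by 85 mm) begins 54 mm behind the grasp point. The pads swing forward as they close: fully open they stand 13 mm farther back than shut.
Start: joints at [1.322, 0.238, -0.013, 1.319, 0, 1.571], TCP at [0.129, 0.509, 0.231] pointing down, gripper open.
Joint ranges: [-2.66, 2.66], [-1.03, 1.9], [-1.14, 1.46], [-1.82, 2.27], [-1.45, 1.34], [-3.14, 3.14]. Speed limits (rad/s): [2.22, 2.22, 2.79, 3.14, 3.14, 3.14].

### API

Orientations are given as a unit quaternion [x, y, z, w].
In Python, from bench import robot, fingers, inverse_kinematics, state, eyes, ticket, recognise, trace gives the robot as it stands. Calls block until the motion is done:
- robot.move_ptp(position, orientation): joint-space move of the TCP to a pose.
- robot.servo_line(position, speed=0.15, rotation=None, contact_N=None): straight line of the TCP; rotation=None keeps the orientation; speed is the mean speed in m/s. With contact_N (N) it stops when the force on the tool has changed by that much, and returns True; else False.
- robot.goto_joints(angles): joint-space move.
- fingers.gripper_to(opening, force=None): finger opening in m; force is the grip in N (None keeps the last); returns when the fingers have stopped.
- robot.hold(seconds).
- inverse_kinematics(position, orientation): joint angles nearest the present ones, or None.
- state(): the state.
- eyes.grab_frame(name): name is "scene" or "top"; returns a dict with "img" (420x560x3 uint8, blue, green, red), "fx", "fy", "cx", "cy" (pixels), "dist" ([k1, k2, p1, p2, k3] as OpenCV has them; the pictures are not rectified), "origin" and "attitude" of the camera in the world. Camera axes: x right, y down, z forward; pixel columns grow to the right and rows downward; lengths in m; the calibration is good to about 2 mm. A picture is of the moment at which its call begins. There is no depth.
A pose or a line that the arm cannot do raises robot.Unreachable and nothing moves.
- ticket.sign_off(): hands the job in, once; it reports no verdict.
Trained networks look in a picture, given as the dict that the camera call returned (one of the last four; its "shot" number tells which), for a name from the list of things; names that differ only in an ending like _2 or _b are one class to them, and where a whole thing is asked for, a point or a joint stands for the part that bears it (a point fixed in the world has none). Each returns a list of dicts, best first, with "p" (0 to 1); they miss things now and then, are a little off and sometimes report something else, mostly with a low value. They report only what shows in the picture. A call takes as long as a camera call. They do not tell look-alikes from the thing itself.
- recognise(picture, name): "bbox" ([left, top, right, bottom] in pixels, round what is visible of it).
- trace(picture, name): "pixels" (420x560 bool, what is visible of it) and "bbox" ([left, top, right, bottom] in pixels, round what is visible of it).
The state is a dict: "time": time; "joints": joint angles; "qd": joint speeds; "joint_efforts": joint torques, N m; "ee_pos": TCP position; "tcp_rot": TCP orientation; "wrist_force": force on the tool from outside, world axes, zero at the start; "ft_torque": the same for the moment, N m; "opening": finger opening in m.
Only numpy, scipy, OpenCV 4.12 (cv2) and the standard library are available. Lean on these libraries where they do the work, as an engineer would, in place of code of your own. Each camera call takes 0.05 s, during which the arm holds its last target. There are 200 camera calls.

## Working session

There is one attempt and no reset: what is moved stays moved. The work goes in short steps, each a Python script; the robot and the scene stay as the last script left them, time stands still between calls to the robot, and variables do not carry over. Pictures are saved under pics/ and viewed, about 12 in all and at most 16, crops included, and the job is handed in when it is done.

```bash
ls; mkdir -p pics; python3 - <<'E'
from bench import robot, fingers, state, eyes, recognise, trace
import cv2, numpy as np
for n in ("scene","top"):
    f=eyes.grab_frame(n); cv2.imwrite(f"pics/{n}0.png",f["img"])
    print(n,{k:np.round(v,3).tolist() if k!="img" else 0 for k,v in f.items() if k not in("img",)})
    for t in ("beaker","cup","flask","funnel","rest_cup","rack","valve"):
        print(t,[(np.round(d["bbox"]).tolist(),round(d["p"],2)) for d in recognise(f,t)[:6]])
print(state())
E
```

```text
pics
scene {'fx': 461.118, 'fy': 461.118, 'cx': 291.149, 'cy': 215.846, 'dist': [-0.135, 0.0, 0.0, 0.0, 0.0], 'origin': [1.067, 0.273, 0.718], 'attitude': [0.516, 0.793, -0.272, -0.173], 'shot': 1}
beaker [([221.0, 177.0, 248.0, 233.0], 0.63)]
cup [([269.0, 205.0, 301.0, 248.0], 0.65)]
flask [([419.0, 269.0, 458.0, 320.0], 0.96), ([266.0, 284.0, 305.0, 335.0], 0.93), ([196.0, 252.0, 233.0, 305.0], 0.83), ([409.0, 184.0, 445.0, 230.0], 0.79)]
funnel [([182.0, 178.0, 210.0, 227.0], 0.8), ([268.0, 204.0, 298.0, 254.0], 0.5)]
rest_cup [([256.0, 230.0, 309.0, 260.0], 0.74)]
rack [([153.0, 114.0, 395.0, 219.0], 0.77)]
valve [([155.0, 94.0, 192.0, 138.0], 0.9)]
top {'fx': 399.835, 'fy': 399.835, 'cx': 282.145, 'cy': 211.945, 'dist': [-0.005, 0.0, 0.0, 0.0, 0.0], 'origin': [0.445, 0.038, 0.956], 'attitude': [-0.699, 0.708, -0.072, 0.073], 'shot': 2}
beaker [([302.0, 190.0, 326.0, 221.0], 0.75)]
cup [([261.0, 196.0, 288.0, 228.0], 0.59)]
flask [([158.0, 275.0, 190.0, 298.0], 0.95), ([232.0, 144.0, 259.0, 176.0], 0.86), ([188.0, 204.0, 216.0, 229.0], 0.79), ([134.0, 198.0, 166.0, 227.0], 0.78)
[... 260 characters left out ...]

{'time': 0.8, 'joints': array([ 1.32200200e+00,  2.38150416e-01, -1.34883692e-02,  1.31921613e+00,
       -2.24542935e-05,  1.57082283e+00]), 'qd': array([ 3.78990176e-04,  1.23288583e-03,  6.47174676e-04, -1.76703761e-03,
       -7.16029084e-04,  6.89504483e-05]), 'joint_efforts': array([-2.38675811e-04, -5.38520479e+01,  3.46678340e+01,  2.79365144e-03,
       -1.92783336e-04, -2.83095864e-05]), 'ee_pos': array([0.12926879, 0.50878802, 0.23130679]), 'tcp_rot': array([ 1.24089729e-01,  9.92271000e-01, -3.04606454e-05,  7.50608448e-06]), 'wrist_force': array([-0.64672993, -0.06332352,  0.68062626]), 'ft_torque': array([-0.01367224, -0.02339767, -0.02546867]), 'opening': 0.08557088625808472}
```

View pics/scene0.png

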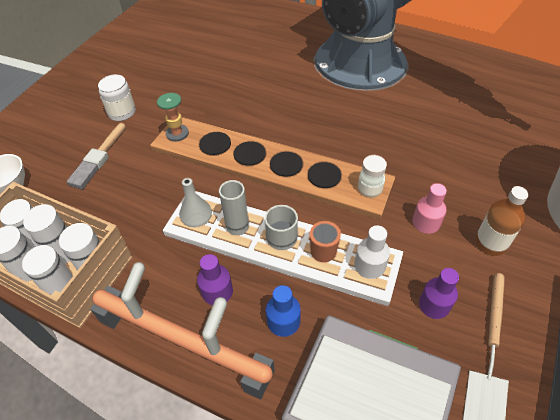

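View pics/top0.png

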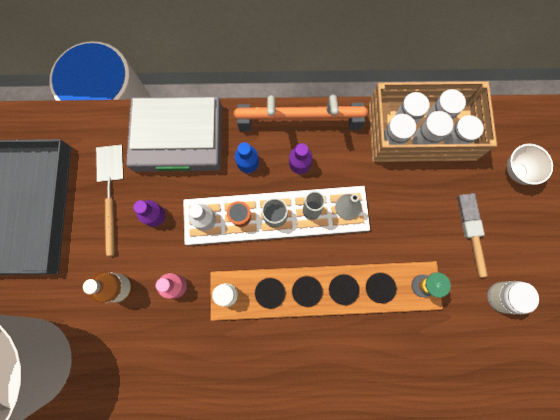

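The scene camera faces the robot, so its image right is the robot's left. Left to right, the drip board holds:

| Vessel | Scene px |
|---|---|
| Flask (silver) | 373,255 |
| Pot | 324,240 |
| Cup | 281,226 |
| Beaker | 233,205 |
| Funnel | 195,203 |

The valve is at the robot's right end of the rack (scene 172,115; top 435,285), and the jar is at the left end. Things that could be mistaken for the flask, in scene px: pink 430,208, purple 440,293 and 214,279, blue 283,310, and the white jar 372,175 with the bottle 500,215. Only the silver one on the board fits the description.

Next I'll fit the vessel models to the masks in both views and get the seat positions from the black discs.

```bash
cat > h.py <<'E'
import cv2, numpy as np
from scipy.spatial.transform import Rotation as R
from scipy.optimize import minimize
PROF={"beaker":[(22,0),(22,105)],"cup":[(29,0),(29,60)],"flask":[(28,0),(28,48),(15,66),(15,100)],
      "funnel":[(31,0),(31,10),(10,58),(9,95)]}
def cam(f):
    Rm=R.from_quat(f["attitude"]).as_matrix(); K=np.array([[f["fx"],0,f["cx"]],[0,f["fy"],f["cy"]],[0,0,1]])
    return Rm,np.array(f["origin"]),K,np.array(f["dist"],float)
def proj(f,P):
    Rm,o,K,d=cam(f)
    return cv2.projectPoints(np.asarray(P,float).reshape(-1,3),cv2.Rodrigues(Rm.T)[0],-Rm.T@o,K,d)[0][:,0]
def ray(f,px,z):
    Rm,o,K,d=cam(f)
    u=cv2.undistortPoints(np.array(px,float).reshape(-1,1,2),K,d)[:,0]
    v=np.c_[u,np.ones(len(u))]@Rm.T
    return o+v*((z-o[2])/v[:,2])[:,None]
S=4
def sil(f,name,xy,z0=0.024):
    m=np.zeros((420*S,560*S),np.uint8); a=np.linspace(0,2*np.pi,48)
    p=PROF[name]
    for (r1,h1),(r2,h2) in zip(p,p[1:]):
        P=[[xy[0]+r/1e3*np.cos(t),xy[1]+r/1e3*np.sin(t),z0+h/1e3] for r,h in((r1,h1),(r2,h2)) for t in a]
        q=cv2.convexHull(np.round((proj(f,P)+.5)*S).astype(np.int32)); cv2.fillConvexPoly(m,q,1)
    return m>0
def fit(pairs,name,xy0,z0=0.024):
    big=[(f,np.kron(m,np.ones((S,S),bool))) for f,m in pairs]
    def c(xy): 
        e=0
        for f,m in big:
            s=sil(f,name,xy,z0); e+=1-(s&m).sum()/(s|m).sum()
        return e
    r=minimize(c,xy0,method="Nelder-Mead",options=dict(initial_simplex=np.array(xy0)+[[0,0],[.008,0],[0,.008]],xatol=3e-4,fatol=1e-3,maxiter=60))
    return r.x,r.fun/len(big)
def seats(f,zone):
    g=(f["img"].max(2)<40).astype(np.uint8); n,l,st,c=cv2.connectedComponentsWithStats(g)
    out=[]
    for i in range(1,n):
        if 200<st[i,4]<1600:
            P=ray(f,c[i],0.024)[0]
            if zone(P): out.append((P[:2].round(4).tolist(),c[i].round(1).tolist(),int(st[i,4])))
    return out
E
cat > m.py <<'E'
from h import *
from bench import eyes, trace
F={n:eyes.grab_frame(n) for n in("scene","top")}
px={"flask":((373,255),(202,217)),"cup":((281,226),(275,213)),"beaker":((233,205),(314,206)),"funnel":((195,203),(349,208))}
for n,(a,b) in px.items():
    M={}
    for k,p in(("scene",a),("top",b)):
        best=[d for d in trace(F[k],n) if d["pixels"][p[1]-6:p[1]+7,p[0]-6:p[0]+7].any()]
        if best: M[k]=best[0]["pixels"]; print(n,k,best[0]["bbox"],best[0]["p"],M[k].sum())
        else: print(n,k,"missing")
    x0=ray(F["top"],b,0.06)[0][:2]
    for ks in [list(M)]+[[k] for k in M]:
        print("  ",ks,fit([(F[k],M[k]) for k in ks],n,x0))
z=lambda P: .1<P[0]<.6 and abs(P[1])<.35
for k in F: print(k,seats(F[k],z))
print("valve foot",ray(F["top"],(423,286),.02),ray(F["scene"],(177,133),.018))
E
python3 m.py
```

```text
flask scene [358.2, 226.5, 390.3, 279.2] 0.7 1419
flask top [187.6, 204.3, 217.0, 231.8] 0.85 601
   ['scene', 'top'] (array([0.62464489, 0.22191379]), np.float64(0.04045384360883353))
   ['scene'] (array([0.6241857 , 0.22180178]), np.float64(0.03663553003684983))
   ['top'] (array([0.62478022, 0.22200219]), np.float64(0.04264735465701064))
cup scene [267.6, 204.9, 298.4, 248.7] 0.65 1296
cup top [261.8, 195.2, 288.3, 228.5] 0.81 608
   ['scene', 'top'] (array([0.63143303, 0.05484674]), np.float64(0.04179988394091211))
   ['scene'] (array([0.63073799, 0.05500696]), np.float64(0.037352157449394574))
   ['top'] (array([0.63165583, 0.05430471]), np.float64(0.045499310616505806))
beaker scene [218.0, 177.7, 248.4, 235.2] 0.64 1331
beaker top [303.0, 190.8, 324.5, 220.3] 0.66 489
   ['scene', 'top'] (array([ 0.64161439, -0.03250058]), np.float64(0.0565361385341312))
   ['scene'] (array([ 0.64132649, -0.0319422 ]), np.float64(0.03509669021941242))
   ['top'] (array([ 0.64246983, -0.03280669]), np.float64(0.06663465001800939))
funnel scene [181.0, 179.3, 209.3, 226.0] 0.76 967
funnel top [336.9, 196.4, 361.5, 220.1] 0.9 594
   ['scene', 'top'] (array([ 0.64948411, -0.11873247]), np.float64(0.06707973394470912))
   ['scene'] (array([ 0.64945582, -0.1182003 ]), np.float64(0.07697824527850827))
   ['top'] (array([ 0.64922166, -0.11871001]), np.float64(0.056237006237006226))
scene []
top []
valve foot [[ 0.46070019 -0.28482482  0.02      ]] [[ 0.46328586 -0.28340388  0.018     ]]
```

Both views agree to within 1.3 mm. The seat threshold found nothing, so I'll loosen it and check with an overlay.

```bash
cat > r.py <<'E'
from h import *
from bench import eyes
F={n:eyes.grab_frame(n) for n in("scene","top")}
pp={"scene":[(215,143),(250,153),(286,163),(324,175)],"top":[(381,288),(344,290),(307,291),(269.6,293)]}
ys=np.array([-.1275,-.0425,.0425,.1275]); A=[]
for k,ps in pp.items():
    g=(F[k]["img"].max(2)<60).astype(np.uint8); n,l,st,c=cv2.connectedComponentsWithStats(g,connectivity=4)
    for p,y in zip(ps,ys):
        i=l[int(p[1]),int(p[0])]; P=ray(F[k],c[i],.024)[0]; A.append((*P[:2],y)); print(k,F[k]["img"][int(p[1]),int(p[0])],i,st[i],P.round(4))
A=np.array(A)
for s in (A[:4],A[4:],A):
    cx,cy=np.polyfit(s[:,2],s[:,0],1),np.polyfit(s[:,2],s[:,1],1); print("rack",cx[1],cy[1],"dir",cx[0],cy[0])
yaw=np.arctan2(-cx[0],cy[0]); print("yaw",yaw)
seat=np.c_[cx[1]-np.sin(yaw)*ys,cy[1]+np.cos(yaw)*ys]; print(seat.round(4).tolist())
V={"flask":(.6246,.2219),"cup":(.6314,.0548),"beaker":(.6416,-.0325),"funnel":(.6495,-.1187)}
out=[]
for k in F:
    im=cv2.resize(F[k]["img"],None,fx=4,fy=4,interpolation=cv2.INTER_CUBIC)
    for n,xy in V.items():
        cs,_=cv2.findContours(sil(F[k],n,xy).astype(np.uint8),0,1); cv2.drawContours(im,cs,-1,(0,255,0),1)
    for s in seat:
        t=np.linspace(0,6.28,60); q=proj(F[k],np.c_[s[0]+.035*np.cos(t),s[1]+.035*np.sin(t),0*t+.024]); cv2.polylines(im,[np.round((q+.5)*4).astype(np.int32)],True,(0,255,255),1)
    a=(80,310,150,410) if k=="scene" else (180,330,180,455)
    out.append(cv2.resize(im[a[0]*4:a[1]*4,a[2]*4:a[3]*4],(790,560)))
cv2.imwrite("pics/ov_s.png",out[0]); cv2.imwrite("pics/ov_t.png",out[1])
E
python3 r.py
```

```text
scene [51 52 56] 26 [200 132  31  23 545] [ 0.4638 -0.183   0.024 ]
scene [51 52 56] 27 [234 142  31  23 587] [ 0.4614 -0.0994  0.024 ]
scene [51 52 56] 28 [270 152  32  24 621] [ 0.4587 -0.0149  0.024 ]
scene [51 52 55] 29 [308 163  33  25 663] [0.4561 0.0697 0.024 ]
top [38 42 45] 20 [366 274  30  29 675] [ 0.4578 -0.1858  0.024 ]
top [42 43 48] 21 [329 275  30  30 670] [ 0.4555 -0.1012  0.024 ]
top [40 43 47] 22 [293 277  29  29 659] [ 0.4524 -0.0164  0.024 ]
top [44 44 49] 23 [255 279  29  29 664] [0.4496 0.0686 0.024 ]
rack 0.460006861878469 -0.056906542582773494 dir -0.030539336208229337 0.9915217986138147
rack 0.45384795277524154 -0.05870427749124439 dir -0.03251466372337176 0.9977591141525433
rack 0.45692740732685516 -0.05780541003700892 dir -0.03152699996580136 0.9946404563831799
yaw 0.031686271971779624
[[0.461, -0.1852], [0.4583, -0.1003], [0.4556, -0.0153], [0.4529, 0.0696]]
```

View pics/ov_s.png

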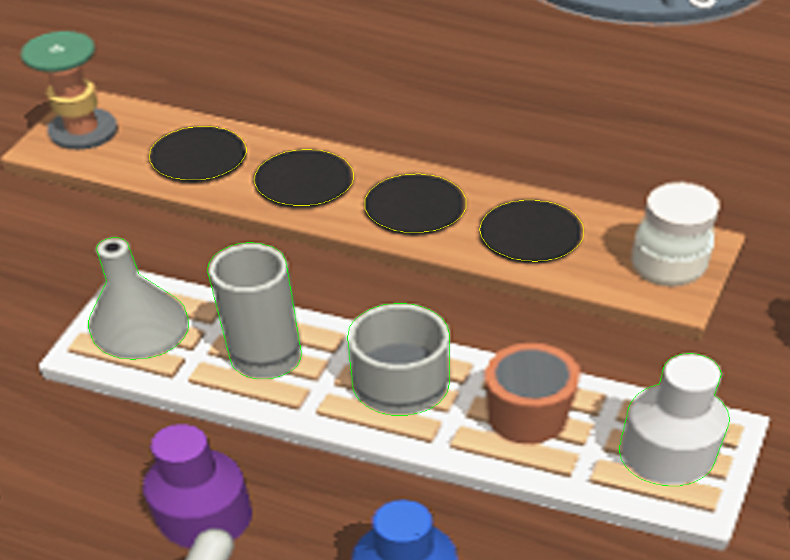

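View pics/ov_t.png

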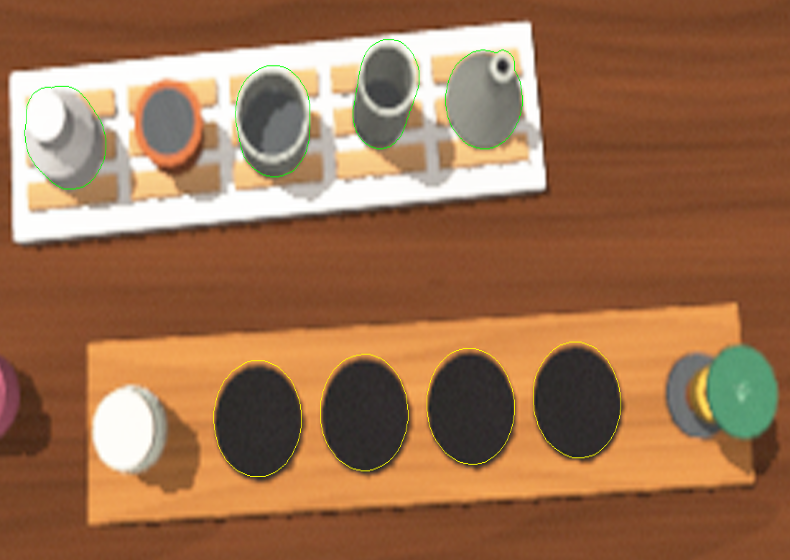

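The overlays fit in both views, and the seats agree to about ±3 mm, so I'll use the mean. The mapping from the valve is flask, cup, beaker, funnel. Flask goes first.

```bash
cat > mv.py <<'E'
from h import *
from bench import robot, fingers, state, eyes, trace, inverse_kinematics
V={"flask":(.6246,.2219),"cup":(.6314,.0548),"beaker":(.6416,-.0325),"funnel":(.6495,-.1187)}
SEAT=dict(zip(["flask","cup","beaker","funnel"],[(.4615,-.1852),(.4588,-.1003),(.4561,-.0153),(.4534,.0696)]))
H={"flask":.083,"cup":.036,"beaker":.065,"funnel":.078}
W={"flask":.030,"cup":.058,"beaker":.044,"funnel":.019}
def quat(yaw):   # tool down, jaws along (cos yaw, sin yaw)
    c,s=np.cos(yaw),np.sin(yaw); return R.from_matrix(np.c_[[s,-c,0],[c,s,0],[0,0,-1]]).as_quat()
def best(p,yaw):
    j=state()["joints"]
    q=[q for q in(quat(yaw),quat(yaw+np.pi)) if inverse_kinematics(p,q) is not None]
    return min(q,key=lambda q:abs(inverse_kinematics(p,q)-j).max())
def pick(n,yaw=.073):
    x,y=V[n]; z=.024+H[n]-.019; up=z+.14
    fingers.gripper_to(.085,40)
    p=[x,y,max(up,.2)]; robot.move_ptp(p,best(p,yaw))
    c=robot.servo_line([x,y,z],.12,contact_N=12)
    print(n,"down contact",c,state()["ee_pos"].round(4),state()["time"])
    if c: return False
    fingers.gripper_to(0.0,40); o=state()["opening"]
    robot.servo_line([x,y,up],.12)
    s=state(); print("opening",o,s["opening"],"F",s["wrist_force"].round(2),s["time"])
    return abs(s["opening"]-W[n])<.006
def place(n,yaw=.0317):
    x,y=SEAT[n]; z=.024+H[n]-.019; up=z+.14
    robot.servo_line([x,y,up],.22,rotation=best([x,y,up],yaw))
    robot.servo_line([x,y,z+.008],.12)
    robot.hold(.2)
    c=robot.servo_line([x,y,z-.002],.02,contact_N=3); s=state()
    print("place contact",c,s["ee_pos"].round(4),"dz",s["ee_pos"][2]-z,s["wrist_force"].round(2))
    fingers.gripper_to(.085); robot.servo_line([x,y,up+.02],.15); print("t",state()["time"])
def check(n,tag,xy=None):
    xy=xy or SEAT[n]; r=[]
    for k in("scene","top"):
        f=eyes.grab_frame(k); c=proj(f,[[*xy,.05]])[0].astype(int)
        m=[d["pixels"] for d in trace(f,n) if d["pixels"][c[1]-5:c[1]+6,c[0]-5:c[0]+6].any()]
        cv2.imwrite(f"pics/{tag}_{k}.png",f["img"])
        if m: r.append((f,m[0])); print(n,k,fit([r[-1]],n,xy))
        else: print(n,k,"not seen")
E
python3 - <<'E'
from mv import *
if pick("flask"):
    place("flask"); check("flask","p1")
E
```

```text
Traceback (most recent call last):
  File "mv.py", line 16, in pick
    p=[x,y,max(up,.2)]; robot.move_ptp(p,best(p,yaw))
                                         ~~~~^^^^^^^
  File "mv.py", line 11, in best
    q=[q for q in(quat(yaw),quat(yaw+np.pi)) if inverse_kinematics(p,q) is not None]
                  ~~~~^^^^^
  File "mv.py", line 8, in quat
    c,s=np.cos(yaw),np.sin(yaw); return R.from_matrix(np.c_[[s,-c,0],[c,s,0],[0,0,-1]]).as_quat()
                                        ~~~~~~~~~~~~~^^^^^^^^^^^^^^^^^^^^^^^^^^^^^^^^^^
  File "scipy/spatial/transform/_rotation.pyx", line 1143, in scipy.spatial.transform._rotation.Rotation.from_matrix
ValueError: Non-positive determinant (left-handed or null coordinate frame) in rotation matrix 0: [[ 0.07293518  0.99733668  0.        ]
 [-0.99733668  0.07293518  0.        ]
 [ 0.          0.         -1.        ]].
```

```bash
sed -i 's/\[\[s,-c,0\]/[[-s,c,0]/' mv.py
python3 - <<'E'
from mv import *
if pick("flask"):
    place("flask"); check("flask","p1")
E
```

```text
flask down contact False [0.625  0.2221 0.0888] 5.2083
opening 0.02941164631399022 0.02912009395795566 F [-0.85  0.09 -1.45] 7.075
place contact True [ 0.4614 -0.1852  0.0882] dz 0.0002325967770463594 [-1.38  0.08  6.19]
t 12.8917
flask scene (array([ 0.46372659, -0.18394411]), np.float64(0.0836176452983779))
flask top (array([ 0.46245529, -0.18602233]), np.float64(0.07761336515513129))
```

```bash
python3 - <<'E'
from mv import *
if pick("cup"):
    place("cup"); check("cup","p2")
E
```

```text
cup down contact False [0.6319 0.0548 0.0418] 15.925
opening 0.05757705232244818 0.05732583425177388 F [ 0.25  1.24 -1.16] 17.6167
place contact True [ 0.4589 -0.1003  0.0418] dz 0.0007827093505987509 [-0.34  0.84  8.3 ]
t 22.3
cup scene (array([ 0.46039175, -0.10011186]), np.float64(0.03302919708029195))
cup top (array([ 0.45950117, -0.09707637]), np.float64(0.36106426831553307))
```

View pics/p1_scene.png

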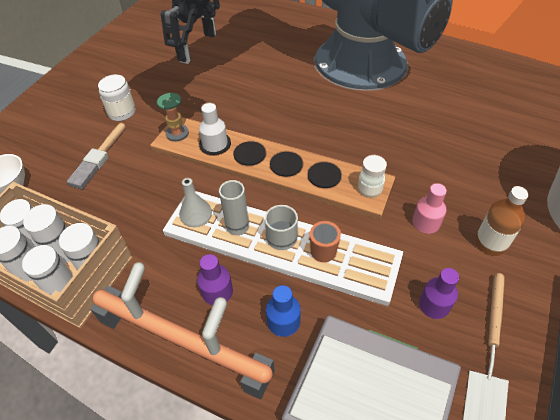

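The flask stands upright on the seat next to the valve (212,135), and the cup fit lands on the second seat. Beaker and funnel are next.

```bash
python3 - <<'E'
from mv import *
if pick("beaker"):
    place("beaker"); check("beaker","p3")
    if pick("funnel"):
        place("funnel")
        robot.servo_line([.35,.3,.3],.25)
        for n in SEAT: check(n,"p4")
E
```

```text
beaker down contact False [ 0.6421 -0.0326  0.0708] 24.8333
opening 0.04318987233261362 0.04364703152538867 F [ 0.81 -2.04 -0.71] 26.6167
place contact True [ 0.4562 -0.0152  0.0704] dz 0.00042869074812099117 [-1.29  1.27  7.35]
t 31.2
beaker scene (array([ 0.45782404, -0.0132584 ]), np.float64(0.03716346418543193))
beaker top not seen
funnel down contact False [ 0.65   -0.1187  0.0839] 33.8167
opening 0.01765604246250751 0.017924104640617628 F [-0.02  0.04 -1.93] 35.75
place contact True [0.4532 0.0696 0.0828] dz -0.00016516716019172872 [-1.33  0.59  4.06]
t 40.8917
flask scene (array([ 0.46236292, -0.18473784]), np.float64(0.06850789096126253))
flask top (array([ 0.46255219, -0.18493294]), np.float64(0.037044019228956504))
cup scene (array([ 0.46153718, -0.09933931]), np.float64(0.05392067263754341))
cup top (array([ 0.45998532, -0.10015447]), np.float64(0.07798636406089476))
beaker scene (array([ 0.45662563, -0.0139167 ]), np.float64(0.059649317500832355))
beaker top (array([ 0.45672811, -0.01435435]), np.float64(0.048931980003029896))
funnel scene (array([0.45307883, 0.06975259]), np.float64(0.055422488356620114))
funnel top (array([0.45493522, 0.06981008]), np.float64(0.05622652999086575))
```

```bash
python3 -c "
import cv2
a=cv2.imread('pics/p4_scene.png')[80:310,140:410];b=cv2.imread('pics/p4_top.png')[180:330,180:455]
cv2.imwrite('pics/fin.png',cv2.vconcat([cv2.resize(a,(400,330),interpolation=2),cv2.resize(b,(400,220),interpolation=2)]))"
```

```text
(no output)
```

View pics/fin.png

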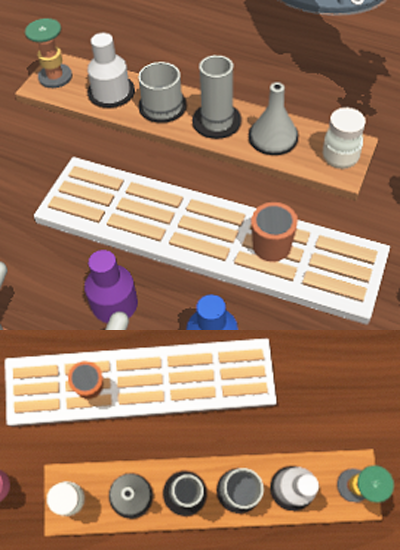

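All four stand upright and centred. From the valve (crop 45,55) they run flask, cup, beaker, funnel, and the pot and jar haven't been touched.

```bash
python3 -c "
from bench import ticket,state
print(state()['time']); ticket.sign_off()"
```

```text
42.875
the job is handed in; nothing more can be done
```

The four vessels are on the rack seats, and I handed the job in at 42.9 s. Counting from the valve at the robot's right end, the order is flask, cup, beaker, funnel, which matches left to right on the drip board. I left the pot, the jar and the coloured look-alikes alone.

- **Position:** in the last pictures all four stood upright. The camera fits put each within about 3 mm of the middle of its seat. The two cameras disagreed by up to 2 mm on the vessels.
- **Seats:** the cameras differed by about 6 mm in x on the empty seats. I used the mean, and its overlay fitted the discs in both views.
- **Checks that failed:** right after placing, the top camera missed the beaker and fitted the cup badly, probably because the arm was in the way. Both were fine once the arm had moved clear.

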